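Unlatch the tool chest's pop-out T-handle

TASK

Unlatch the red tool chest: press the yellow button gently so that the black T-handle pops up, then turn the handle clockwise, only until the latch lets go (how far differs from chest to chest), without forcing it against the stop that comes soon after or yanking up on the latch. Let go and back away so that the lid springs ajar by itself; leave the handle out and turned, and do not disturb the hammer, the spray can or the jar.

Things in the scene. Friction and masses are not known exactly. Their poses are not given: they have to be found in the camera images.
- chest: Red steel tool chest, fixed to the bench, 300 deep (x) x 440 wide (y) x 180 high with its lid shut. Origin: centre of its underside; x points to its hinge side (away from the robot), y to its left, z up. The lid is hinged along the far top edge, 150 mm from the origin in +x at 165 mm height.
- lid (a joint): Opening angle of the lid, 0 shut, 0.16 rad fully ajar. A gas spring lifts it: about 4 N upward at the handle while latched (then it has about 1 mm of play and reads about 0.004); it rises on its own (the handle by about 36 mm) once the latch has let go and nothing holds it down.
- lid_front (a point): Middle of the lid's front edge, on its upper face (180 mm above the bench when shut).
- handle_base (a point): Point on the lid's upper face on the T-handle's turning axis, 75 mm in from the lid's front edge. The axis is square to the lid. Around it a steel frame 52 (x) x 124 (y) mm stands 20 mm above the lid. The frame and the button boss are on one steel plate.
- handle_grip (a point): Centre of the black T-handle bar, on its turning axis. The bar is 96 mm long (along this point's y), 20 mm wide (x), 14 mm high. Pushed in, the bar lies in the frame with its top level with the frame's top, 5 mm gaps at its sides, and cannot be gripped or turned; popped out, its centre stands 43 mm above the lid, its underside 16 mm above the frame's top.
- handle (a joint): How far the handle has popped out: 0 pushed in, 0.030 m fully out. It springs out with 5 to 10 N when the button is pressed, and has to be out before it will turn.
- spindle (a joint): Turning angle of the handle: 0 as found, with the bar along the chest's y; grows clockwise seen from above; it turns no other way. Turning takes about 0.2 N m of friction. The latch lets go at about 0.85 to 1.35 rad, differently on every chest and not visible; about 0.2 rad further it meets a hard stop. The handle stays where it is left.
- button_top (a point): Centre of the top of the yellow round button, 24 mm in diameter, its top 28 mm above the lid, standing 14 mm above a dark boss of 38 mm diameter; 90 mm from the handle's axis towards the chest's +y.
- striker: The hidden latch striker and stop inside the chest, under the handle. The latch arm on the handle bears on it from below with 3 to 5 N of the gas spring; the stop acts 24 mm from the turning axis. It is strained by more than 18 N (about 0.4 N m on top of the friction when the handle is forced on against the stop).
- button: The yellow button itself; origin on its axis, 28 mm below its top; pressed, it moves down by up to 8 mm. It takes about 1.5 N to start and about 4 N at 4 to 5 mm, where the catch lets the handle go; 5.5 N at the end of its travel, where it bottoms hard. More than 25 N damages it.
- hammer: Hammer lying on the bench to the right of the chest, 260 mm long, head away from the robot.
- spray_can: Orange spray can, 66 mm in diameter and 170 mm high, upright on the bench; origin at its underside.
- anchor_jar: Grey jar with blue lid, 70 mm in diameter and 90 mm high, upright on the bench; origin at its underside.

How it is judged:
By the outcome, as a careful person would: the job done as asked, in the order asked, and still so for the second after the job is handed in, with the robot touching nothing.
It also fails if it takes over 70 s, if anything falls off the work surface, if the arm or the gripper's body presses on something with over 40 N, if the wrist force passes 120 N, or if a joint passes its speed limit or range.

ROBOT

A 6-joint arm with a two-finger parallel gripper is mounted at the origin on the work surface. World frame = base frame: x ahead of the robot, y to its left, z up, the work surface at z = 0. Lengths are in mm, angles in rad, forces in N, time in s.
With the tool pointing down it reaches from about 400 to 925 mm from the base axis. Payload 12.5 kg.
Tool frame: the origin (TCP) lies midway between the tips of the shut fingers; the grasp point (between the pads) lies 19 mm behind it; z points along the fingers, y is the line along which they close (so a half turn about z gives the same grasp; the last joint's range is limited). The gripper opens to 95 mm and grips with 3 to 60 N. Pads are 20 mm wide; open, the fingers measure 119 mm over their backs; the gripper's body (75 mm by 180 mm) begins 59 mm behind the grasp point.
Start: joints at [1.027, 0.491, 1.559, -0, 1.092, -0.106], TCP at [264.954, 566.08, 214.661] pointing down, gripper open.
Joint ranges: [-3.1, 3.1], [-0.84, 2.19], [0.05, 2.79], [-1.13, 4.28], [0.06, 2.93], [-2.69, 2.69]. Speed limits (rad/s): [2.22, 2.22, 2.79, 3.14, 3.14, 3.14].

INTERFACE

Orientations are given as [roll, pitch, yaw] about the fixed x, y, z axes, in that order (R = Rz(yaw) Ry(pitch) Rx(roll)).
In Python, from cell import state, read_camera, camera_info, env gives the robot as it stands.
- The arm moves only by the tool move_arm, never from a script. Its argument "commands" is a list of rows, each a list of 3 entries, a list of its own where there are three numbers: the shift along the world's x, y, z in cm, then the turn, a rotation vector about the world's x, y, z in degrees, then the opening, from 0 (shut) to 1 (fully open). A call has 1 to 10 rows; each row shifts and turns the commanded pose from where the row before left it; what a row does not reach is not made up. A row lasts 1/10 s, in which the tool goes at most 50 mm and 8.59 degrees, less where a joint would pass 70% of its speed; a pose out of reach is approached as far as the arm can. A call with a gripper value outside its range is refused whole. The fingers move at their own pace and stop on an object; the grip force is fixed at half the most. Time passes only in rows, so rows that do not move let the fingers close. It gives the time, the measured TCP pose, the force, the opening and the grip force at its end, in the units of the state.
- state(): the state, without advancing time (a new reading comes with each control period).
- read_camera(name): name is "scene" or "side" or "wrist"; returns the picture (400x640x3 uint8, blue, green, red); there is no depth.
- camera_info(name): a dict with "K" (3x3 intrinsics, pixels), "k1" (the pictures are not rectified: a ray, as slopes to the right and down, at radius r is drawn at 1 + k1 r^2 times it, then the intrinsics apply), "cam_to_world" (4x4, takes a point from camera to world coordinates). Camera axes: x right, y down, z forward; pixel columns grow to the right and rows downward; lengths in mm; the calibration is good to about 2 mm. A picture is of the moment at which its call begins: read the wrist's pose just before it. camera_info takes no time and is no camera call; for the wrist camera it gives the pose at the moment of the call.
- env.job_done(): hands the job in; it is judged then, once.
The state is a dict: "t": time; "joints": joint angles; "qvel": joint speeds; "tau": joint torques, N m; "eef_pos": TCP position; "tcp_rot": TCP orientation; "ft_force": force on the tool from outside, world axes, zero at the start; "moment": the same for the moment, N m; "opening": opening from 0.0 (shut) to 1.0 (fully open); "grip_force": force on a finger pad.
Only numpy, scipy, OpenCV 4.12 (cv2) and the standard library are available. Lean on these libraries where they do the work, as an engineer would, in place of code of your own. Each camera call takes 0.05 s, during which the arm holds its last target. There are 200 camera calls.

## Working session

There is one attempt and no reset: what is moved stays moved. The work goes in short steps, Python scripts to look and compute and a tool call to move; the robot and the scene stay as the last step left them, time stands still between calls to the robot, and variables do not carry over. Pictures are saved under pics/ and viewed, at most 10 in all, crops included, and the job is handed in when it is done.

Besides the shell and the picture viewer there is one more tool, called after "Call:" as a command line: name --argument value ..., lists and objects as JSON in quotes. move_arm: Moves the arm, as the interface text tells. Its arguments: {"type":"object","properties":{"commands":{"type":"array"}},"required":["commands"]}

```bash
ls; mkdir -p pics; python3 - <<'E'
from cell import *
import cv2
s=state();print(s)
for n in("scene","side"):
    cv2.imwrite(f"pics/{n}0.png",read_camera(n));i=camera_info(n);print(n,i)
E
```

```text
pics
{'t': 0.0, 'joints': array([ 1.02740665e+00,  4.91557310e-01,  1.55950018e+00, -3.57406427e-05,
        1.09169836e+00, -1.05560235e-01]), 'qvel': array([-0.00206081, -0.00094707,  0.00095954, -0.00033621, -0.00152755,
        0.00051098]), 'tau': array([-6.05736773e-05, -6.12658811e+01, -2.58181626e+01,  6.93409634e-02,
        4.82988730e-02, -6.07353945e-05]), 'eef_pos': array([264.80865545, 565.83057346, 214.04568162]), 'tcp_rot': array([-3.14043260e+00, -9.10377305e-05,  2.70377965e+00]), 'ft_force': array([ 0.42373739, -0.22895466,  0.44240988]), 'moment': array([0.0007347 , 0.02424106, 0.07869316]), 'grip_force': 0.0, 'opening': 1.0007037885114747}
scene {'K': array([[390.77543681,   0.        , 320.22027799],
       [  0.        , 390.77543681, 198.92619597],
       [  0.        ,   0.        ,   1.        ]]), 'k1': 0.013294298708532833, 'cam_to_world': array([[-3.95365079e-01,  6.15999049e-01, -6.81345453e-01,
         1.26836509e+03],
       [ 9.18340862e-01,  2.79909330e-01, -2.79822850e-01,
         3.05980725e+02],
       [ 1.83443400e-02, -7.36339554e-01, -6.76363472e-01,
         7.81252153e+02],
       [ 0.00000000e+00,  0.00000000e+00,  0.00000000e+00,
         1.00000000e+00]])}
side {'K': array([[408.08687225,   0.        , 318.2965068 ],
       [  0.        , 408.08687225, 201.09158425],
       [  0.        ,   0.        ,   1.        ]]), 'k1': -0.06351082518196664, 'cam_to_world': array([[ 9.28098637e-01, -2.82877763e-01,  2.42101405e-01,
         3.56785114e+02],
       [-3.72195710e-01, -6.87105098e-01,  6.23984725e-01,
        -6.62535511e+02],
       [-1.01622942e-02, -6.69228478e-01, -7.42987195e-01,
         9.76083252e+02],
       [ 0.00000000e+00,  0.00000000e+00,  0.00000000e+00,
         1.00000000e+00]])}
```

View pics/scene0.png

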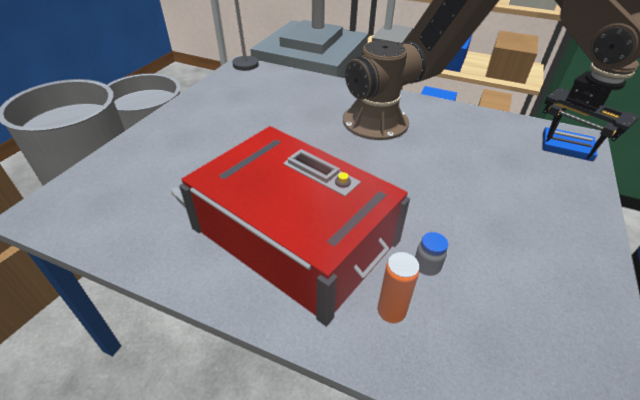

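View pics/side0.png

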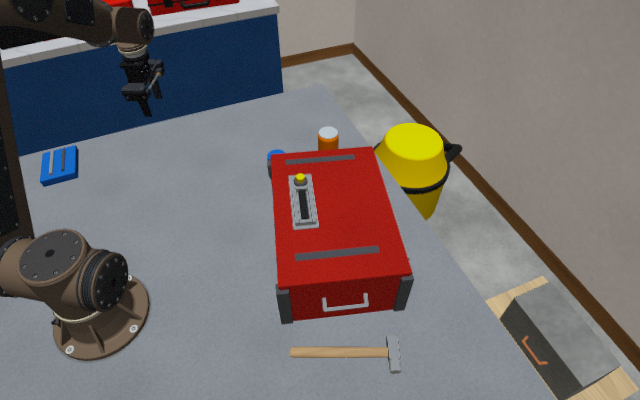

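The scene view shows the button at about (343,178) and the frame at about (313,165). In the side view the button is at about (300,179) and the frame at about (303,205). The jar and can stand beyond the chest's left side.

```bash
cat > h.py <<'E'
import numpy as np, cv2
from cell import *
def ray(i,uv):
    K=i["K"];d=np.array([i["k1"],0,0,0,0.])
    p=cv2.undistortPoints(np.array([[uv]],float),K,d)[0,0]
    M=i["cam_to_world"];return M[:3,3],M[:3,:3]@np.array([p[0],p[1],1.])
def onz(i,uv,z):
    o,d=ray(i,uv);return o+d*(z-o[2])/d[2]
def tri(a,b):
    (o,d),(p,e)=a,b
    s=np.linalg.lstsq(np.c_[d,-e],p-o,rcond=None)[0]
    x,y=o+s[0]*d,p+s[1]*e;return (x+y)/2,np.linalg.norm(x-y)
def yellow(im,box=None):
    h=cv2.cvtColor(im,cv2.COLOR_BGR2HSV);m=cv2.inRange(h,(24,170,120),(35,255,255))
    if box: 
        n=np.zeros_like(m);u0,v0,u1,v1=box;n[v0:v1,u0:u1]=m[v0:v1,u0:u1];m=n
    v,u=np.nonzero(m);return np.array([u.mean(),v.mean()]),len(u),(u.min(),u.max(),v.min(),v.max())
E
python3 - <<'E'
from h import *
I={n:camera_info(n) for n in("scene","side")}
P={n:cv2.imread(f"pics/{n}0.png") for n in I}
b={"scene":yellow(P["scene"],(320,160,370,200)),"side":yellow(P["side"],(285,165,315,195))}
print(b)
print("button",tri(*[ray(I[n],b[n][0]) for n in I]),[onz(I[n],b[n][0],205) for n in I])
for n,q in {"scene":[(270,127),(405,193),(183,181),(322,270)],"side":[(271,154),(375,148),(279,278),(410,274)]}.items():
    print(n,[onz(I[n],x,180).round(0) for x in q])
print("frame",onz(I["scene"],(313,165),200),onz(I["side"],(304,205),200))
a=cv2.resize(P["scene"][130:210,265:385],None,fx=5,fy=5,interpolation=3);c=cv2.resize(P["side"][160:240,275:335],None,fx=5,fy=5,interpolation=3)
cv2.imwrite("pics/crop.png",cv2.resize(np.hstack([a,c]),None,fx=.85,fy=.85))
E
```

```text
{'scene': (array([343.18, 175.84]), 50, (np.int64(339), np.int64(347), np.int64(173), np.int64(179))), 'side': (array([299.77586207, 176.9137931 ]), 58, (np.int64(296), np.int64(304), np.int64(173), np.int64(181)))}
button (array([594.06885812,  84.96280206, 205.83074555]), np.float64(0.985187135725863)) [array([592.53668921,  84.88269581, 205.        ]), array([594.55250539,  85.22788712, 205.        ])]
scene [array([ 445., -191.,  180.]), array([562., 229., 180.]), array([ 739., -263.,  180.]), array([844., 139., 180.])]
side [array([557., 232., 180.]), array([851., 139., 180.]), array([ 448., -177.,  180.]), array([ 726., -279.,  180.])]
frame [578.28305704   1.41416411 200.        ] [571.12891516  -9.33134952 200.        ]
```

View pics/crop.png

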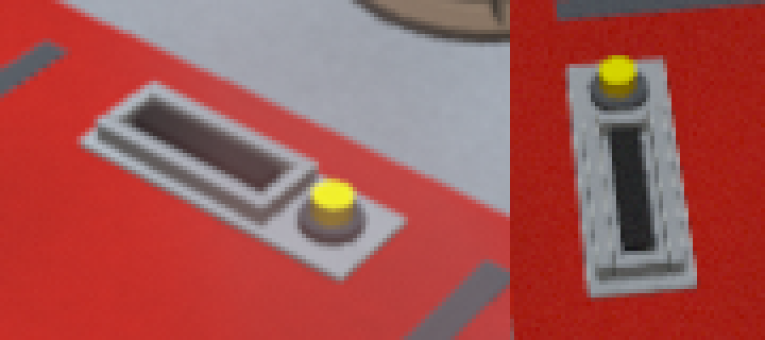

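Triangulation puts the button at (594,85,206), where 208 was expected. The chest yaw is about -15.3°, so the handle axis is at about (570,-2), which agrees with the frame. I'll go above it with the fingers shut.

Call:
move_arm --commands '[[[0, 0, 5], [0, 0, 0], 0], [[0, 0, 5], [0, 0, 0], 0], [[2.7, -4, 0], [0, 0, -8], 0], [[2.7, -4, 0], [0, 0, -8], 0], [[2.7, -4, 0], [0, 0, -8], 0], [[2.7, -4, 0], [0, 0, -8], 0], [[2.7, -4, 0], [0, 0, -8], 0], [[2.7, -4, 0], [0, 0, -8], 0], [[2.7, -4, 0], [0, 0, -8], 0], [[2.7, -4, 0], [0, 0, -8], 0]]'

```text
t: 1.1
eef_pos: [481.6, 244.2, 314.6]
tcp_rot: [-3.141, 0.0, 1.581]
ft_force: [1.2, -0.6, 0.2]
opening: 0.216
grip_force: 0.0
```

Call:
move_arm --commands '[[[2.7, -4, 0], [0, 0, -8], 0], [[2.7, -4, 0], [0, 0, -8], 0], [[2.7, -4, 0], [0, 0, 0], 0], [[2.7, -4, 0], [0, 0, 0], 0], [[0, 0, 0], [0, 0, 0], 0], [[0, 0, 0], [0, 0, 0], 0], [[0, 0, 0], [0, 0, 0], 0]]'

```text
t: 1.8
eef_pos: [588.4, 86.8, 314.5]
tcp_rot: [-3.141, -0.0, 1.308]
ft_force: [0.1, 0.6, -0.6]
opening: 0.004
grip_force: 0.0
```

```bash
python3 - <<'E'
from h import *
s=state();print(s["eef_pos"],s["tcp_rot"],s["ft_force"],s["moment"],s["opening"],s["joints"])
i=camera_info("wrist");im=read_camera("wrist");cv2.imwrite("pics/w1.png",im);print(i)
try:
    y=yellow(im);print(y,onz(i,y[0],207))
except Exception as e: print(e)
E
```

```text
[588.40560549  86.82610392 314.52541588] [-3.14106567e+00 -7.37487720e-06  1.30813050e+00] [ 0.13791078  0.59611229 -0.61121838] [-0.06244156  0.03234878 -0.03965842] 0.003851924002803946 [3.54042407e-02 3.65188143e-01 1.49452420e+00 1.68783288e-04
 1.28238190e+00 2.98022017e-01]
{'K': array([[311.63064566,   0.        , 320.05672549],
       [  0.        , 311.63064566, 202.62937183],
       [  0.        ,   0.        ,   1.        ]]), 'k1': -0.035060300303506875, 'cam_to_world': array([[ 9.65432700e-01, -2.48719009e-01, -7.79651002e-02,
         6.10962699e+02],
       [-2.60651267e-01, -9.22131247e-01, -2.85893127e-01,
         1.69088521e+02],
       [-7.87000056e-04,  2.96332275e-01, -9.55084584e-01,
         4.84699265e+02],
       [ 0.00000000e+00,  0.00000000e+00,  0.00000000e+00,
         1.00000000e+00]])}
(array([328.66666667, 190.33333333]), 3, (np.int64(321), np.int64(335), np.int64(189), np.int64(192))) [599.04966742  95.35297034 207.        ]
```

View pics/w1.png

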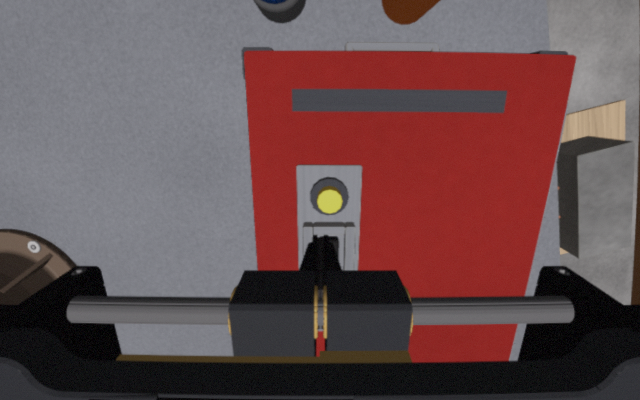

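The wrist view shows the button top at about (330,202), with the plate and lid edge square to the tool.

```bash
python3 - <<'E'
from h import *
i=camera_info("wrist");im=cv2.imread("pics/w1.png")
h=cv2.cvtColor(im,cv2.COLOR_BGR2HSV);m=cv2.inRange(h,(20,120,120),(38,255,255));m[:170]=0;m[230:]=0;m[:,:300]=0;m[:,360:]=0
v,u=np.nonzero(m);c=((u.min()+u.max())/2,(v.min()+v.max())/2);print(u.min(),u.max(),v.min(),v.max(),len(u));print(onz(i,c,208),onz(i,(u.mean(),v.mean()),208))
a,b=onz(i,(246,54),180),onz(i,(574,56),180);print(a,b,np.degrees(np.arctan2(*(b-a)[1::-1])))
print("plate edge mid",onz(i,(329.5,166),183),"frame end mid",onz(i,(329.5,225),200))
E
```

```text
317 342 189 213 485
[597.22465838  85.7614706  208.        ] [597.07601489  86.02325428 208.        ]
[558.11292158 230.76085735 180.        ] [848.49194841 153.82217696 180.        ] -14.840058568224842
plate edge mid [605.00819303 112.88185874 183.        ] frame end mid [590.66024456  59.56561259 200.        ]
```

Call:
move_arm --commands '[[[0.8, -0.1, -3], [0, 0, 0], 0], [[0, 0, -3.5], [0, 0, 0], 0], [[0, 0, -2.5], [0, 0, 0], 0], [[0, 0, -0.9], [0, 0, 0], 0], [[0, 0, 0], [0, 0, 0], 0], [[0, 0, 0], [0, 0, 0], 0]]'

```text
t: 2.45
eef_pos: [597.3, 85.6, 217.0]
tcp_rot: [3.14, -0.001, 1.308]
ft_force: [-0.4, 0.6, 1.0]
opening: 0.002
grip_force: 0.0
```

Call:
move_arm --commands '[[[0, 0, -0.2], [0, 0, 0], 0], [[0, 0, -0.2], [0, 0, 0], 0], [[0, 0, -0.2], [0, 0, 0], 0], [[0, 0, -0.2], [0, 0, 0], 0], [[0, 0, 0], [0, 0, 0], 0], [[0, 0, 0], [0, 0, 0], 0]]'

```text
t: 3.05
eef_pos: [597.0, 85.1, 208.0]
tcp_rot: [3.141, -0.0, 1.307]
ft_force: [-2.0, 0.1, 4.5]
opening: 0.007
grip_force: 2.0
```

Call:
move_arm --commands '[[[0, 0, -0.1], [0, 0, 0], 0], [[0, 0, 0], [0, 0, 0], 0], [[0, 0, 0], [0, 0, 0], 0]]'

```text
t: 3.35
eef_pos: [596.9, 85.1, 206.9]
tcp_rot: [3.141, -0.0, 1.308]
ft_force: [-2.4, 0.8, 5.5]
opening: 0.003
grip_force: 2.6
```

```bash
python3 - <<'E'
from h import *
print(state()["ft_force"],state()["moment"])
im=read_camera("side");cv2.imwrite("pics/s2.png",cv2.resize(im[130:260,230:430],None,fx=3.5,fy=3.5,interpolation=3))
E
```

```text
[-2.38518543  0.83615161  5.51788945] [-0.00108569  0.47502859  0.01062028]
```

View pics/s2.png

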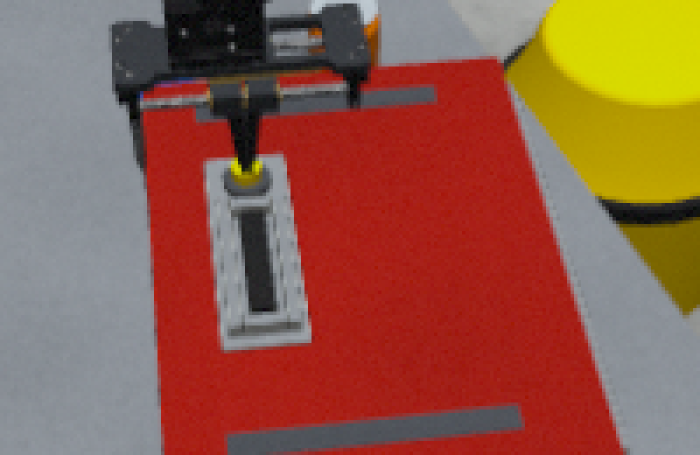

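The fingertips sit on the button and the handle is still in, so I'll press further in small steps.

Call:
move_arm --commands '[[[0, 0, -0.1], [0, 0, 0], 0], [[0, 0, 0], [0, 0, 0], 0], [[0, 0, -0.1], [0, 0, 0], 0], [[0, 0, 0], [0, 0, 0], 0]]'

```text
t: 3.8
eef_pos: [597.1, 85.1, 204.8]
tcp_rot: [3.141, -0.0, 1.308]
ft_force: [-1.1, -0.1, 3.4]
opening: 0.007
grip_force: 1.8
```

Call:
move_arm --commands '[[[0, 0, -0.1], [0, 0, 0], 0], [[0, 0, 0], [0, 0, 0], 0], [[0, 0, 0], [0, 0, 0], 0]]'

```text
t: 4.1
eef_pos: [597.0, 85.1, 203.6]
tcp_rot: [3.142, 0.0, 1.308]
ft_force: [0.0, -0.2, 4.1]
opening: 0.006
grip_force: 1.9
```

```bash
python3 - <<'E'
from h import *
print(state()["ft_force"],state()["moment"])
im=read_camera("side");cv2.imwrite("pics/s3.png",im)
g=cv2.imread("pics/s2.png");g=cv2.resize(g,(200,130),interpolation=cv2.INTER_AREA);c=im[130:260,230:430]
d=cv2.absdiff(c,g).max(2);d[:50]=0;v,u=np.nonzero(d>50);print(len(u), (u.mean()+230,v.mean()+130) if len(u) else 0)
E
```

```text
[ 0.0200389  -0.22281725  4.08642002] [-0.02610317  0.21724878 -0.03306796]
99 (np.float64(303.1111111111111), np.float64(204.37373737373736))
```

Call:
move_arm --commands '[[[0, 0, 2], [0, 0, 0], 0], [[0, 0, 4], [0, 0, 0], 0], [[0, 0, 3], [0, 0, 0], 0.6], [[-1.2, -4.4, 0], [0, 0, 0], 0.6], [[-1.1, -4.3, 0], [0, 0, 0], 0.6], [[0, 0, 0], [0, 0, 0], 0.6], [[0, 0, 0], [0, 0, 0], 0.6], [[0, 0, 0], [0, 0, 0], 0.6]]'

```text
t: 4.95
eef_pos: [574.1, -1.4, 293.4]
tcp_rot: [-3.141, -0.0, 1.308]
ft_force: [-0.8, -0.4, -0.1]
opening: 0.455
grip_force: 0.0
```

```bash
python3 - <<'E'
from h import *
s=state();print(s["eef_pos"],s["tcp_rot"],s["opening"])
i=camera_info("wrist");im=read_camera("wrist");cv2.imwrite("pics/w2.png",im)
sc=read_camera("side")
cv2.imwrite("pics/c2.png",np.hstack([im[150:400,180:480],cv2.resize(sc[110:210,250:350],(250,250),interpolation=3)]))
E
```

```text
[574.12116404  -1.40972783 293.37013816] [-3.14131650e+00 -1.01082629e-04  1.30773721e+00] 0.454545978582179
```

View pics/c2.png

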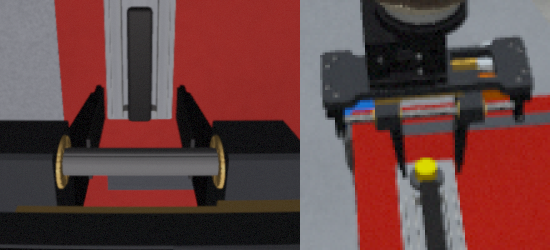

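The bar looks popped out, spanning about (308–332, 158–272) in the wrist view. I'll check that against its known size.

```bash
python3 - <<'E'
from h import *
i=camera_info("wrist");im=cv2.imread("pics/w2.png")
g=im.max(2)
for r in (180,210,240): print(r,g[r,296:346:2])
print(g[140:180:2,320],g[250:290:2,320])
for z in(231,201):
    A=onz(i,(320,158),z);B=onz(i,(320,271),z);L=onz(i,(308,215),z);R=onz(i,(332,215),z)
    print(z,"len",np.linalg.norm(A-B),"w",np.linalg.norm(L-R),"mid",(A+B)/2,"yaw",np.degrees(np.arctan2(*(A-B)[1::-1]))-90)
print(i["cam_to_world"][:3,3])
E
```

```text
180 [145 147 121 127 148 123  39  52  55  53  54  53  55  53  53  55  54  43
  89 145 137 116 144 141 144]
210 [144 147 140 115 147 134  46  46  51  48  52  48  48  50  48  48  49  38
 111 146 126 129 142 143 146]
240 [143 147 143 101 145 146  49  40  47  44  44  44  47  44  42  45  45  35
 122 147 111 143 143 144 147]
[150 151 149 132 151 149 151 150 106  17  40  53  57  56  58  57  56  54
  53  54] [ 42  42  44  42  37  42  40  40  36  38  48 151 156 158 156 154 155 153
 155 152]
231 len 95.11019789791845 w 18.988306863392175 mid [ 5.74409168e+02 -4.87218877e-01  2.31000000e+02] yaw -15.07767939375023
201 len 107.37950793584183 w 21.437817317068586 mid [571.54493539 -11.03513618 201.        ] yaw -15.077679393750259
[596.61235122  81.27895207 463.55634817]
```

The bar fits its known length at z=231, so it is fully out, centred at (574.4,-0.5) with yaw -15°. Next: descend and grip.

Call:
move_arm --commands '[[[0, 0.1, -3], [0, 0, 0], 0.6], [[0, 0, -3], [0, 0, 0], 0.6], [[0, 0, -2], [0, 0, 0], 0.6], [[0, 0, -0.5], [0, 0, 0], 0.6], [[0, 0, 0], [0, 0, 0], 0.6], [[0, 0, 0], [0, 0, 0], 0.1], [[0, 0, 0], [0, 0, 0], 0.1], [[0, 0, 0], [0, 0, 0], 0.1], [[0, 0, 0], [0, 0, 0], 0.1], [[0, 0, 0], [0, 0, 0], 0.1]]'

```text
t: 6.05
eef_pos: [574.0, -0.9, 209.0]
tcp_rot: [3.141, -0.0, 1.307]
ft_force: [0.1, -0.9, 0.6]
opening: 0.229
grip_force: 0.0
```

Call:
move_arm --commands '[[[0, 0, 0], [0, 0, 0], 0.1], [[0, 0, 0], [0, 0, 0], 0.1], [[0, 0, 0], [0, 0, 0], 0.1]]'

```text
t: 6.35
eef_pos: [573.7, -0.9, 208.8]
tcp_rot: [-3.141, 0.0, 1.308]
ft_force: [-3.2, 1.2, 3.6]
opening: 0.209
grip_force: 30.0
```

```bash
python3 - <<'E'
from h import *
s=state();print(s)
E
```

```text
{'t': 6.35, 'joints': array([-1.16648741e-01,  4.24281766e-01,  1.69419095e+00, -1.41879874e-05,
        1.02342854e+00,  1.46641783e-01]), 'qvel': array([ 9.20494425e-07,  3.29758411e-04,  2.16157762e-04, -6.78052522e-04,
        1.92191584e-03, -7.41936253e-04]), 'tau': array([-3.85040883e-01, -5.34397638e+01, -2.52394384e+01,  9.37370321e-03,
       -8.57139677e-01, -1.57904945e-02]), 'eef_pos': array([573.72160054,  -0.88151865, 208.7994179 ]), 'tcp_rot': array([-3.14128913e+00,  5.70758325e-05,  1.30751320e+00]), 'ft_force': array([-3.20122957,  1.18838313,  3.55197098]), 'moment': array([ 0.06717296,  0.67198296, -0.01784288]), 'grip_force': 30.000294148921967, 'opening': 0.20918550785335055}
```

Call:
move_arm --commands '[[[-0.1, 0.03, 0], [0, 0, 0], 0.1], [[0, 0, 0], [0, 0, 0], 0.1], [[0, 0, 0], [0, 0, 0], 0.1]]'

```text
t: 6.65
eef_pos: [573.5, -0.8, 208.9]
tcp_rot: [3.14, -0.0, 1.307]
ft_force: [2.7, -1.8, 2.7]
opening: 0.209
grip_force: 30.0
```

Call:
move_arm --commands '[[[0, 0, 0.05], [0, 0, 0], 0.1], [[0, 0, 0], [0, 0, 0], 0.1], [[0, 0, 0], [0, 0, 0], 0.1]]'

```text
t: 6.95
eef_pos: [573.5, -0.8, 209.0]
tcp_rot: [3.14, -0.0, 1.307]
ft_force: [5.2, -1.1, -1.5]
opening: 0.208
grip_force: 30.0
```

Call:
move_arm --commands '[[[0.06, -0.02, -0.02], [0, 0, 0], 0.1], [[0, 0, 0], [0, 0, 0], 0.1], [[0, 0, 0], [0, 0, -4], 0.1], [[0, 0, 0], [0, 0, -4], 0.1], [[0, 0, 0], [0, 0, 0], 0.1], [[0, 0, 0], [0, 0, 0], 0.1]]'

```text
t: 7.55
eef_pos: [573.7, -0.9, 209.0]
tcp_rot: [3.141, -0.0, 1.17]
ft_force: [3.4, -2.6, 0.0]
opening: 0.208
grip_force: 30.0
```

```bash
cat > r.py <<'E'
from h import *
s=state();print(s["t"],s["eef_pos"],"turn",(1.3075-s["tcp_rot"][2]),"F",s["ft_force"].round(2),"M",s["moment"].round(3))
E
python3 r.py
```

```text
7.55 [573.72207865  -0.89273771 208.98705541] turn 0.13769959969727918 F [ 3.4  -2.63  0.  ] M [-0.449 -0.729  0.006]
```

Call:
move_arm --commands '[[[0.03, -0.02, 0], [0, 0, -4], 0.1], [[0, 0, 0], [0, 0, -4], 0.1], [[0, 0, 0], [0, 0, -4], 0.1], [[0, 0, 0], [0, 0, -4], 0.1], [[0, 0, 0], [0, 0, -4], 0.1], [[0, 0, 0], [0, 0, 0], 0.1], [[0, 0, 0], [0, 0, 0], 0.1]]'

```text
t: 8.25
eef_pos: [574.2, -1.2, 209.0]
tcp_rot: [3.141, -0.0, 0.821]
ft_force: [5.4, -2.2, -0.6]
opening: 0.203
grip_force: 30.0
```

```bash
python3 r.py
```

```text
8.25 [574.15560134  -1.18148191 209.01025866] turn 0.48632820455761494 F [ 5.36 -2.2  -0.61] M [-0.618 -0.833  0.042]
```

Call:
move_arm --commands '[[[0.06, -0.03, -0.01], [0, 0, -4], 0.1], [[0, 0, 0], [0, 0, -4], 0.1], [[0, 0, 0], [0, 0, -4], 0.1], [[0, 0, 0], [0, 0, -3], 0.1], [[0, 0, 0], [0, 0, 0], 0.1], [[0, 0, 0], [0, 0, 0], 0.1]]'

```text
t: 8.85
eef_pos: [574.4, -1.5, 209.0]
tcp_rot: [3.141, 0.0, 0.56]
ft_force: [1.7, -3.4, 1.5]
opening: 0.206
grip_force: 30.0
```

```bash
python3 r.py
```

```text
8.85 [574.44785342  -1.49867779 208.9637496 ] turn 0.7477478829122872 F [ 1.65 -3.4   1.51] M [-0.915 -0.414  0.102]
```

Call:
move_arm --commands '[[[0, -0.03, 0], [0, 0, -3], 0.1], [[0, 0, 0], [0, 0, 0], 0.1], [[0, 0, 0], [0, 0, 0], 0.1]]'

```text
t: 9.15
eef_pos: [574.5, -1.6, 208.9]
tcp_rot: [3.141, -0.0, 0.507]
ft_force: [3.1, -2.0, 2.2]
opening: 0.211
grip_force: 30.0
```

```bash
python3 r.py
```

```text
9.15 [574.50056277  -1.62254667 208.94081302] turn 0.8004159771114829 F [ 3.14 -2.04  2.15] M [-0.679 -0.353  0.068]
```

Call:
move_arm --commands '[[[0, 0, 0], [0, 0, -3], 0.1], [[0, 0, 0], [0, 0, 0], 0.1], [[0, 0, 0], [0, 0, 0], 0.1]]'

```text
t: 9.45
eef_pos: [574.5, -1.7, 208.9]
tcp_rot: [3.141, -0.0, 0.455]
ft_force: [3.8, -3.8, 1.9]
opening: 0.21
grip_force: 30.0
```

```bash
python3 r.py
```

```text
9.45 [574.53076356  -1.7104775  208.94458832] turn 0.8529291697056551 F [ 3.83 -3.83  1.91] M [-0.845 -0.501  0.11 ]
```

Call:
move_arm --commands '[[[0.03, -0.03, 0.02], [0, 0, -3], 0.1], [[0, 0, 0], [0, 0, 0], 0.1], [[0, 0, 0], [0, 0, 0], 0.1]]'

```text
t: 9.75
eef_pos: [574.6, -1.8, 209.0]
tcp_rot: [-3.141, 0.0, 0.402]
ft_force: [1.9, -2.1, 1.2]
opening: 0.205
grip_force: 30.0
```

```bash
python3 r.py
```

```text
9.75 [574.59011713  -1.8218509  208.9712612 ] turn 0.905342866519431 F [ 1.87 -2.08  1.21] M [-0.531 -0.187  0.043]
```

Call:
move_arm --commands '[[[0, 0, 0], [0, 0, -3], 0.1], [[0, 0, 0], [0, 0, 0], 0.1], [[0, 0, 0], [0, 0, 0], 0.1]]'

```text
t: 10.05
eef_pos: [574.7, -1.9, 209.0]
tcp_rot: [-3.142, 0.0, 0.35]
ft_force: [2.1, -2.3, 2.4]
opening: 0.206
grip_force: 30.0
```

```bash
python3 r.py
```

```text
10.05 [574.66430412  -1.89778804 209.04667777] turn 0.9577835886456958 F [ 2.13 -2.27  2.37] M [-0.625 -0.111  0.05 ]
```

Call:
move_arm --commands '[[[0.02, -0.02, 0.04], [0, 0, 0], 0.1], [[0, 0, 0], [0, 0, 0], 0.1], [[0, 0, 0], [0, 0, 0], 0.1]]'

```text
t: 10.35
eef_pos: [574.7, -2.0, 209.3]
tcp_rot: [-3.141, 0.001, 0.348]
ft_force: [0.7, -0.2, 1.4]
opening: 0.206
grip_force: 30.0
```

```bash
python3 r.py
```

```text
10.35 [574.69761173  -1.95501481 209.27860145] turn 0.9593982928538067 F [ 0.69 -0.24  1.36] M [-0.299  0.111  0.111]
```

Call:
move_arm --commands '[[[0, 0, 0.05], [0, 0, 0], 0.1], [[0, 0, 0], [0, 0, 0], 0.1], [[0, 0, 0], [0, 0, 0], 0.1]]'

```text
t: 10.65
eef_pos: [574.7, -2.0, 209.7]
tcp_rot: [-3.141, 0.001, 0.348]
ft_force: [1.2, 1.5, -1.4]
opening: 0.207
grip_force: 30.0
```

```bash
python3 r.py
```

```text
10.65 [574.72989268  -1.9782624  209.68499835] turn 0.9597884650949409 F [ 1.2   1.47 -1.43] M [-0.111  0.084  0.117]
```

It is still latched, because lifting makes the force go negative. I'll carry on turning.

Call:
move_arm --commands '[[[0, 0.01, -0.02], [0, 0, -3], 0.1], [[0, 0, 0], [0, 0, 0], 0.1], [[0, 0, 0], [0, 0, 0], 0.1]]'

```text
t: 10.95
eef_pos: [575.0, -2.1, 210.1]
tcp_rot: [3.141, -0.0, 0.296]
ft_force: [0.3, -1.4, 2.9]
opening: 0.208
grip_force: 30.0
```

```bash
python3 r.py
```

```text
10.95 [574.95349566  -2.06396622 210.08525519] turn 1.0110238703050365 F [ 0.35 -1.39  2.91] M [-0.342  0.324  0.068]
```

Call:
move_arm --commands '[[[0, 0, 0], [0, 0, -3], 0.1], [[0, 0, 0], [0, 0, 0], 0.1], [[0, 0, 0], [0, 0, 0], 0.1]]'

```text
t: 11.25
eef_pos: [574.9, -2.1, 209.9]
tcp_rot: [3.141, -0.0, 0.245]
ft_force: [-0.9, -1.9, 3.3]
opening: 0.21
grip_force: 30.0
```

```bash
python3 r.py
```

```text
11.25 [574.93954078  -2.1272808  209.93321106] turn 1.0628478799337209 F [-0.95 -1.92  3.27] M [-0.518  0.417  0.078]
```

Fz jumped by about +4 N at about 1.0 rad, which suggests release. I'll confirm with a small lift.

Call:
move_arm --commands '[[[0, 0, 0.05], [0, 0, 0], 0.1], [[0, 0, 0.05], [0, 0, 0], 0.1], [[0, 0, 0], [0, 0, 0], 0.1], [[0, 0, 0], [0, 0, 0], 0.1]]'

```text
t: 11.65
eef_pos: [575.1, -2.1, 210.8]
tcp_rot: [3.141, -0.0, 0.243]
ft_force: [0.2, -3.4, 2.7]
opening: 0.206
grip_force: 30.0
```

```bash
python3 r.py
```

```text
11.65 [575.0599042   -2.14318836 210.78635554] turn 1.064365662487463 F [ 0.21 -3.41  2.69] M [-0.651  0.244  0.104]
```

The latch has let go: the gripper rose 0.9 mm and still feels +2.7 N. Now I'll release and back away upward.

Call:
move_arm --commands '[[[0, 0, 0], [0, 0, 0], 0.55], [[0, 0, 0.5], [0, 0, 0], 0.55], [[0, 0, 1.5], [0, 0, 0], 0.55], [[0, 0, 3], [0, 0, 0], 0.55], [[0, 0, 4], [0, 0, 0], 0.55], [[0, 0, 4], [0, 0, 0], 0.55], [[0, 0, 4], [0, 0, 0], 0.55], [[-2, 0, 3], [0, 0, 0], 0.55], [[-3, 0, 0], [0, 0, 0], 0.55], [[-3, 0, 0], [0, 0, 0], 0.55]]'

```text
t: 12.65
eef_pos: [493.9, -1.7, 411.3]
tcp_rot: [-3.141, -0.001, 0.243]
ft_force: [-0.1, -0.7, -0.6]
opening: 0.548
grip_force: 0.0
```

Call:
move_arm --commands '[[[-3, 0, 0], [0, 0, 0], 0.55], [[-2, 4, 0], [0, 0, 0], 0.55], [[0, 4, 0], [0, 0, 0], 0.55], [[0, 4, 0], [0, 0, 0], 0.55], [[0, 4, 0], [0, 0, 0], 0.55], [[0, 4, 0], [0, 0, 0], 0.55], [[0, 0, 0], [0, 0, 0], 0.55], [[0, 0, 0], [0, 0, 0], 0.55], [[0, 0, 0], [0, 0, 0], 0.55], [[0, 0, 0], [0, 0, 0], 0.55]]'

```text
t: 13.65
eef_pos: [445.0, 197.1, 410.9]
tcp_rot: [3.141, -0.0, 0.242]
ft_force: [-0.1, -1.0, 0.7]
opening: 0.552
grip_force: 0.0
```

```bash
python3 - <<'E'
from h import *
s=state();print(s["eef_pos"],s["ft_force"])
a=read_camera("scene");b=read_camera("side")
cv2.imwrite("pics/end.png",np.hstack([cv2.resize(a[90:340,150:460],None,fx=1.25,fy=1.25),cv2.resize(b[80:330,230:430],None,fx=1.25,fy=1.25)]))
E
```

```text
[445.00542012 197.05842353 410.91540666] [-0.05837538 -0.95017789  0.70767813]
```

View pics/end.png

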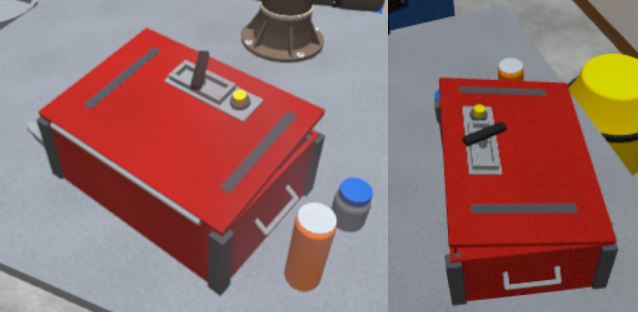

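The lid stands ajar with the handle out and turned, and the can and jar are where they were. The arm is clear.

```bash
python3 -c "
from cell import env
print(env.job_done())"
```

```text
the job is handed in; nothing more can be done
None
```

The chest is unlatched and handed in: the handle popped out after a gentle press on the button (about 5.5 N), the latch let go at about 1.0 rad, and I stopped at 1.06 rad short of the stop; the lid then sprang ajar by itself, and the can and jar stand where they were (the hammer was out of the final view, but the arm never went near it).

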